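# Seat the casting fully home, then close the clamp

## Robot

A 6-joint arm with a two-finger parallel gripper is mounted at the origin on a cart in front of the work surface, level with it; the furniture and walls round the work are solid. World frame = base frame: x ahead of the robot, y to its left, z up, the work surface at z = 0. Lengths are in m, angles in degrees, forces in N, time in s.
With the tool pointing down it reaches from about 0.375 to 0.9 m from the base axis. Payload 3.1 kg.
Tool frame: the origin (TCP) lies at the very end of the fingers, on their centre line; the grasp point (between the pads) lies 19 mm behind it; z points along the fingers, y is the line along which they close (so a half turn about z gives the same grasp; the last joint's range is limited). The gripper opens to 87 mm and grips with 3 to 60 N. Pads are 19 mm wide; open, the fingers measure 117 mm over their backs; the gripper's body (75 mm by 190 mm) begins 51 mm behind the grasp point.
Start: joints at [-10.227, 30.224, 82.088, -0, 67.689, -10.227], TCP at [0.625, 0, 0.223] pointing down, gripper open.
Joint ranges: [-176.69, 176.69], [-43.24, 126.21], [12.49, 139.97], [-82, 262], [0, 151.66], [-163.58, 163.58]. Speed limits (degrees/s): [159.86, 159.86, 180, 180, 180, 180].

## Interface

Orientations are given as a 3x3 rotation matrix whose columns are the frame's x, y, z axes.
In Python, from rig import bot gives the robot as it stands.
- The arm moves only by the tool move_arm, never from a script. Its argument "increments" is a list of rows, each an object with "xyz": the shift along the tool's x, y, z in mm, a list of three; "roll": the turn about the tool's z in rad; "grip": the opening in per cent of the stroke, from 0 (shut) to 100 (fully open). A call has 1 to 5 rows; each row shifts and turns the commanded pose from where the row before left it, along the tool's axes as they then stand; what a row does not reach is not made up. A row lasts 1/12 s, in which the tool goes at most 41.7 mm and 7.16 degrees, less where a joint would pass 70% of its speed; a pose out of reach is approached as far as the arm can. A call is refused whole if a number of a shift passes 41.7 or a number of a turn 0.125, either way. A call with a gripper value outside its range is refused whole. The fingers move at their own pace and stop on an object; the grip force is fixed at half the most. Time passes only in rows, so rows that do not move let the fingers close. It gives the time, the measured TCP pose, the force, the opening and the grip force at its end, in the units of the state.
- bot.read_state(): the state, without advancing time (a new reading comes with each control period).
- bot.capture(name): name is "side" or "top" or "wrist"; returns (picture, depth): 420x560x3 uint8, red, green, blue; 420x560 float32, m along the optical axis (not along the pixel's ray), 0 where there is no reading.
- bot.camera_model(name): a dict with "intrinsics" (3x3 intrinsics, pixels), "rvec" (rotation vector, rad) and "tvec" (3), from world to camera coordinates, as OpenCV has them; the wrist camera has in their place "tool_from_camera" (4x4, takes a point from camera to tool coordinates, whose origin is the TCP and whose axes are the flange's). Camera axes: x right, y down, z forward; pixel columns grow to the right and rows downward; lengths in m; the calibration is good to about 2 mm. A picture is of the moment at which its call begins: read the wrist's pose just before it. camera_model takes no time and is no camera call.
- bot.hand_in(): hands the job in; it is judged then, once.
Trained networks look in the newest picture that a camera, given by its name, has taken for a name from the list of things; names that differ only in an ending like _2 or _b are one class to them, and where a whole thing is asked for, a point or a joint stands for the part that bears it (a point fixed in the world has none). Each returns a list of dicts, best first, with "conf" (0 to 1); they miss things now and then, are a little off and sometimes report something else, mostly with a low value. They report only what shows in the picture. A call takes as long as a camera call. They do not tell look-alikes from the thing itself.
- bot.spot_in(label, camera): "at" ([x, y, z] in m, in the coordinates of the camera as it stood for that picture, good to about 4 mm: the middle of the surface that is visible of it).
- bot.trace(label, camera): "mask" (420x560 bool, what is visible of it).
The state is a dict: "time_s": time; "joint_positions": joint angles; "qvel": joint speeds; "tau": joint torques, N m; "position": TCP position; "tcp_rot": TCP orientation; "force": force on the tool from outside, world axes, zero at the start; "moment": the same for the moment, N m; "opening": opening from 0.0 (shut) to 1.0 (fully open); "grasp_force": force on a finger pad.
Only numpy, scipy, OpenCV 4.12 (cv2) and the standard library are available. Lean on these libraries where they do the work, as an engineer would, in place of code of your own. Each camera call takes 0.05 s, during which the arm holds its last target. There are 200 camera calls.

## Task

Pick up the small aluminium casting by its web and put it upright, foot down, into the pocket of the clamping fixture. It first stops on two spring plungers, so press it on down until you feel the solid floor, and hold it pressed there firmly (push about 18 N) for half a second, never with more than 25 N. Only when it is fully home swing the hinged clamp down until its pad presses on the casting, let go, and leave the spool, brush and tweezers where they are.

Things in the scene. Friction and masses are not known exactly. Their poses are not given: they have to be found in the camera images.
- casting: Loose plain aluminium casting, about 0.14 kg, starting upright on the bench: a flat foot 50 (x) x 36 (y) x 23.5 mm high whose lowest 7 mm taper in by 2 mm all round, and on it a central upright web 36 (x) x 14 (y) mm, 28 mm tall, to be gripped across y. 51.5 mm high in all; the same turned half round. Origin: centre of its underside; z up.
- fixture: Clamping fixture fixed to the bench: aluminium base plate (x -41 to +79, y -39 to +39 mm, 8 mm thick) with a dark steel rectangular pocket for the casting's foot, 53 (x) x 39 (y) mm inside (1.5 mm clearance a side), walls 8 mm thick, their top 31.5 mm above the bench. Origin: on the bench under the pocket's centre. Two hinge posts for the clamp stand at x = +60, 82 mm high.
- pocket: The pocket's floor. Origin: pocket's centre at the LOWEST floor height, 10 mm above the bench, axes as the fixture's. The floor is a stiff plate on hard rubber (25 N/mm), set 0 to 8 mm above this origin, differently each time; that is not measured, so find it by feel. The casting is home when pushed solidly onto it, x axes parallel (either way round). Never load this floor with over 30 N.
- plungers (a point): Midpoint between the two ball plungers, 27 mm above the bench. One ball (8 mm) springs in from the middle of each y wall, 2 mm past the foot's side. The foot stops on them, underside about 27 mm above the bench, and may stick part-way down; pushing past takes some 6 to 15 N, easing at about 20 mm; then it slides on down against 5 to 8 N of drag to the solid floor.
- clamp (a joint): Hinge of the 13 mm wide clamp arm (rad): about 0 (-0.07 to 0.07, by the floor's height) = closed, its rubber pad on top of the web of a casting that is home; grows as the arm swings up and away over the fixture's +x side; starts open (1.75 to 2.0), end stop 2.1. It stays where left (friction 0.1 N m). Do not bring it below 0.3 before the casting is home.
- clamp_hinge (a point): Point on the hinge axis of the clamp: in the fixture's frame x = +60 mm, y = 0, z = 73.5 mm; the axis is parallel to the fixture's y.
- clamp_grip (a point): Centre of the clamp's handle, a black cross bar 14 mm thick and 26 mm long (along the fixture's y) at the free end of the arm, 80 mm from the hinge axis. It can be pinched by its two ends from above and led round the hinge.
- spool: Bystander: spool of solder wire standing on its flange, 49 mm wide, 36 mm high; origin under its centre. Leave alone.
- brush: Bystander: black antistatic brush lying flat, 142 x 24 x 9 mm; origin under its centre. Leave alone.
- tweezers: Bystander: steel tweezers lying flat, 116 x 14 x 11 mm; origin under their centre. Leave alone.
- clamp_pad: Round black rubber pad under the clamp arm, 16 mm wide, 4 mm thick, 60 mm from the hinge axis; origin at the centre of its lower face when closed, which bears on the web.
Not all that is in view belongs to the job. There is more than one size of the casting; the job needs the larger.

How it is judged:
By the outcome, as a careful person would: the job done as asked, in the order asked, and still so for the second after the job is handed in, with the robot touching nothing.
It also fails if it takes over 69 s, if anything falls off the work surface, if the arm or the gripper's body presses on something with over 40 N, if the wrist force passes 120 N, or if a joint passes its speed limit or range.

## Working session

There is one attempt and no reset: what is moved stays moved. The work goes in short steps, Python scripts to look and compute and a tool call to move; the robot and the scene stay as the last step left them, time stands still between calls to the robot, and variables do not carry over. Pictures are saved under pics/ and viewed, at most 10 in all, crops included, and the job is handed in when it is done.

Besides the shell and the picture viewer there is one more tool, called in YAML: its name, and indented under it one key for each argument. move_arm: Moves the arm, as the interface text tells. Its arguments: {"type":"object","properties":{"increments":{"type":"array"}},"required":["increments"]}

```bash
ls; mkdir -p pics; cat > h.py <<'E'
import numpy as np, cv2
from rig import bot
def T(cam, st=None):
    m=bot.camera_model(cam)
    if 'rvec' in m:
        R=cv2.Rodrigues(np.array(m['rvec'],float))[0]; t=np.array(m['tvec'],float).ravel()
        M=np.eye(4); M[:3,:3]=R.T; M[:3,3]=-R.T@t
    else:
        W=np.eye(4); W[:3,:3]=np.array(st['tcp_rot']); W[:3,3]=st['position']; M=W@np.array(m['tool_from_camera'])
    return np.array(m['intrinsics']),M
def cloud(dep,K,M):
    v,u=np.indices(dep.shape); z=dep
    p=np.stack([(u-K[0,2])/K[0,0]*z,(v-K[1,2])/K[1,1]*z,z],-1)
    w=p@M[:3,:3].T+M[:3,3]; w[dep<=0]=np.nan
    return w
def save(n,im): cv2.imwrite('pics/'+n+'.png',im[...,::-1])
E
python3 - <<'E'
from h import *
np.set_printoptions(precision=4,suppress=True)
st=bot.read_state(); print(st['position'],st['tcp_rot'],st['force'],st['opening'],st['time_s'])
for c in ['top','side']:
    im,d=bot.capture(c); K,M=T(c); save(c+'0',im); w=cloud(d,K,M); np.savez(c+'0.npz',w=w,im=im)
    for l in ['casting','fixture','clamp_grip','spool']:
        for r in bot.spot_in(l,c)[:4]: print(c,l,round(r['conf'],2),M[:3,:3]@np.array(r['at'])+M[:3,3])
a=cv2.imread('pics/top0.png'); 
E
```

```text
pics
[0.6243 0.0002 0.2216] [[ 0.      1.     -0.0021]
 [ 1.     -0.      0.0004]
 [ 0.0004 -0.0021 -1.    ]] [ 0.4341  0.3636 -0.4381] 1.0024825203511498 0.0
top casting 0.78 [0.4503 0.2753 0.0183]
top casting 0.64 [0.4629 0.1949 0.0225]
top spool 0.77 [0.591  0.2379 0.0334]
side casting 0.71 [0.4631 0.209  0.023 ]
side fixture 0.92 [ 0.4595 -0.0062  0.0131]
side clamp_grip 0.53 [ 0.5064 -0.0072  0.1382]
side spool 0.69 [0.5866 0.2467 0.0362]
```

View pics/top0.png

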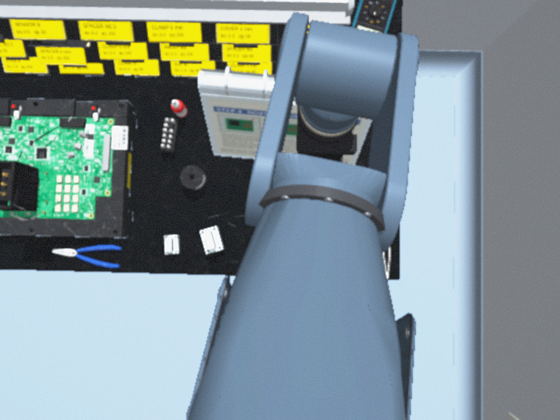

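View pics/side0.png

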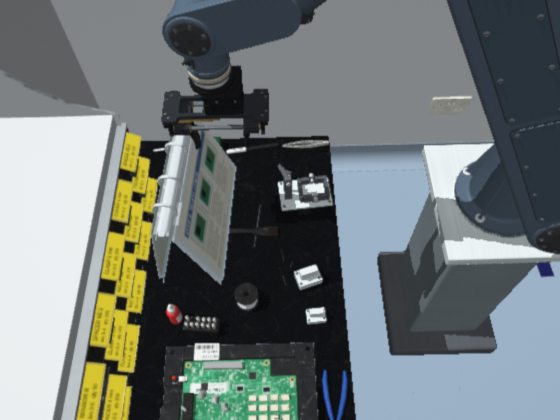

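The top picture shows two castings: the smaller at (172,245) and the larger at (211,240). In the side picture the larger one is at (308,276) and the fixture, with its clamp open, is at (303,190). A binder stands behind them.

```bash
python3 - <<'E'
from h import *
np.set_printoptions(precision=4,suppress=True)
def fit(p):
    r=cv2.minAreaRect((p[:,:2]*1000).astype(np.float32)); return r
for c in ['top','side']:
    w=np.load(c+'0.npz')['w'].reshape(-1,3); w=w[np.isfinite(w).all(1)]
    for nm,x,y,rad in [('L',.463,.2,.042),('S',.45,.275,.03)]:
        q=w[np.hypot(w[:,0]-x,w[:,1]-y)<rad]
        for lo,hi in [(.012,.08),(.035,.08)]:
            p=q[(q[:,2]>lo)&(q[:,2]<hi)]
            if len(p)>5: print(c,nm,lo,len(p),p.mean(0),p[:,2].max(),fit(p))
    if c=='side':
        q=w[(abs(w[:,0]-.47)<.12)&(abs(w[:,1])<.1)]
        for lo,hi in [(.004,.012),(.025,.036),(.06,.09),(.09,.2)]:
            p=q[(q[:,2]>lo)&(q[:,2]<hi)]
            print(lo,len(p),p.mean(0),p.min(0),p.max(0),fit(p))
        b=w[(w[:,2]>.1)&(w[:,0]>.5)&(w[:,0]<.75)&(abs(w[:,1]-.1)<.2)]; print('binder',b.min(0),b.max(0))
K,M=T('wrist',bot.read_state()); print(M,K)
E
```

```text
top L 0.012 436 [0.462  0.1951 0.0314] 0.05417605479579657 ((461.7550048828125, 197.25050354003906), (49.988773345947266, 36.448909759521484), 17.700651168823242)
top L 0.035 141 [0.4617 0.1963 0.0494] 0.05417605479579657 ((461.629150390625, 197.009033203125), (35.53644943237305, 14.178354263305664), 18.453330993652344)
top S 0.012 247 [0.4506 0.2791 0.0241] 0.041669482644876465 ((449.89447021484375, 281.3234558105469), (37.57493591308594, 28.950790405273438), 2.135855197906494)
top S 0.035 70 [0.4498 0.2809 0.0382] 0.041669482644876465 ((450.21173095703125, 280.4140930175781), (24.471364974975586, 10.583468437194824), 1.6122722625732422)
side L 0.012 431 [0.462  0.2062 0.0328] 0.05720241098053658 ((461.1163024902344, 200.66961669921875), (51.42240524291992, 37.23859786987305), 17.031024932861328)
side L 0.035 161 [0.4617 0.2025 0.0489] 0.05720241098053658 ((461.1760559082031, 200.89810180664062), (36.055294036865234, 15.339482307434082), 17.909984588623047)
side S 0.012 263 [0.4498 0.2877 0.0254] 0.0428883029319822 ((449.2765808105469, 283.67889404296875), (37.84735870361328, 29.134
[... 525 characters left out ...]
 75.3921127319336), 5.505702018737793)
0.06 109 [ 0.4963 -0.0088  0.0768] [ 0.4884 -0.0344  0.0602] [0.5059 0.0032 0.0899] ((497.28448486328125, -15.628681182861328), (16.295047760009766, 37.615867614746094), 3.8465168476104736)
0.09 158 [ 0.5151 -0.0101  0.1368] [ 0.4993 -0.0265  0.0906] [0.5285 0.0011 0.1581] ((514.031005859375, -12.39883804321289), (27.20245933532715, 29.51250648498535), 87.54137420654297)
binder [ 0.5008 -0.0987  0.1   ] [0.75   0.2026 0.6039]
[[ 1.      0.001  -0.0003  0.6243]
 [ 0.0009 -0.9534 -0.3018  0.0841]
 [-0.0006  0.3018 -0.9534  0.3838]
 [ 0.      0.      0.      1.    ]] [[362.8168   0.     280.6807]
 [  0.     362.8168 213.5864]
 [  0.       0.       1.    ]]
```

move_arm:
  increments:
    - {"xyz": [0,-32,0],"roll": 0,"grip": 100}
    - {"xyz": [0,-32,0],"roll": 0,"grip": 100}
    - {"xyz": [0,-32,0],"roll": 0,"grip": 100}
    - {"xyz": [0,-32,0],"roll": 0,"grip": 100}
    - {"xyz": [0,-32,0],"roll": 0,"grip": 100}

```text
time_s: 0.92
position: [0.4635, 0.0001, 0.2226]
tcp_rot: [[-0.0, 1.0, 0.0], [1.0, 0.0, -0.0], [-0.0, 0.0, -1.0]]
force: [-0.4, -0.4, -0.3]
opening: 1.003
grasp_force: 0.0
```

```bash
python3 - <<'E'
from h import *
np.set_printoptions(precision=4,suppress=True)
st=bot.read_state(); print(st['position'],st['qvel'])
im,d=bot.capture('wrist'); K,M=T('wrist',st); save('w1',im); w=cloud(d,K,M); np.savez('w1.npz',w=w,im=im)
for l in ['fixture','clamp_grip','pocket','casting']:
    for r in bot.spot_in(l,'wrist')[:2]: print(l,round(r['conf'],2),M[:3,:3]@np.array(r['at'])+M[:3,3])
w=w.reshape(-1,3); w=w[np.isfinite(w).all(1)]
q=w[(abs(w[:,0]-.46)<.09)&(abs(w[:,1]+.01)<.07)]
for lo,hi in [(.005,.011),(.027,.036),(.075,.09),(.1,.2)]:
    p=q[(q[:,2]>lo)&(q[:,2]<hi)]
    if len(p): print(lo,len(p),p.mean(0),p.min(0),p.max(0),cv2.minAreaRect((p[:,:2]*1000).astype(np.float32)))
E
```

```text
[0.4635 0.0001 0.2226] [-11.1434 -29.734   49.8013  -0.1037 -20.6573 -10.7883]
fixture 0.72 [ 0.4639 -0.0091  0.0158]
clamp_grip 0.87 [ 0.5103 -0.0088  0.1379]
pocket 0.98 [ 0.438  -0.0228  0.0137]
0.005 2951 [ 0.4661 -0.006   0.0072] [ 0.3914 -0.0633  0.005 ] [0.5157 0.0242 0.011 ] ((454.1399841308594, -19.94506072998047), (119.90155792236328, 78.00270080566406), 5.370660305023193)
0.027 1843 [ 0.4369 -0.0203  0.0304] [ 0.399  -0.0584  0.0271] [0.5028 0.0148 0.036 ] ((446.201171875, -24.088497161865234), (71.83406829833984, 102.51560974121094), 78.49314880371094)
0.075 509 [ 0.4939 -0.0139  0.0801] [ 0.485  -0.0337  0.075 ] [0.5034 0.0018 0.09  ] ((494.97637939453125, -15.919164657592773), (17.715234756469727, 35.13361740112305), 5.613311290740967)
0.1 1334 [ 0.5138 -0.0121  0.1413] [ 0.4994 -0.0273  0.1002] [ 0.5265 -0.0003  0.1571] ((512.8826904296875, -14.253961563110352), (26.691932678222656, 26.697364807128906), 3.766716957092285)
```

View pics/w1.png

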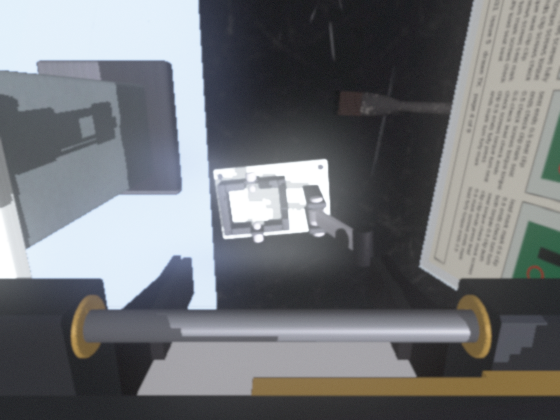

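The picture shows the fixture at (270,200), with its pocket at (255,207), hinge at (315,205) and raised handle at (362,245). I'm going to the casting with the camera on the -x side.

move_arm:
  increments:
    - {"xyz": [40,-1,0],"roll": 0,"grip": 100}
    - {"xyz": [40,-1,0],"roll": 0,"grip": 100}
    - {"xyz": [40,-1,0],"roll": 0,"grip": 100}
    - {"xyz": [40,0,0],"roll": 0,"grip": 100}
    - {"xyz": [39,0,0],"roll": -0.125,"grip": 100}

```text
time_s: 1.58
position: [0.464, 0.2014, 0.2228]
tcp_rot: [[-0.126, 0.992, 0.003], [0.992, 0.126, 0.001], [0.0, 0.003, -1.0]]
force: [-0.2, -0.6, -0.2]
opening: 1.002
grasp_force: 0.0
```

move_arm:
  increments:
    - {"xyz": [0,0,10],"roll": -0.125,"grip": 100}
    - {"xyz": [0,0,10],"roll": -0.125,"grip": 100}
    - {"xyz": [0,0,10],"roll": -0.125,"grip": 100}
    - {"xyz": [0,0,10],"roll": -0.125,"grip": 100}
    - {"xyz": [0,0,10],"roll": -0.125,"grip": 100}

```text
time_s: 2.0
position: [0.4642, 0.1999, 0.1721]
tcp_rot: [[-0.687, 0.727, 0.002], [0.727, 0.687, 0.0], [-0.001, 0.002, -1.0]]
force: [0.4, -0.1, -0.5]
opening: 1.0
grasp_force: 0.0
```

move_arm:
  increments:
    - {"xyz": [0,0,10],"roll": -0.125,"grip": 100}
    - {"xyz": [0,0,10],"roll": -0.125,"grip": 100}
    - {"xyz": [0,0,10],"roll": -0.125,"grip": 100}
    - {"xyz": [0,0,10],"roll": -0.125,"grip": 100}
    - {"xyz": [0,0,5],"roll": -0.125,"grip": 100}

```text
time_s: 2.42
position: [0.4637, 0.1995, 0.1263]
tcp_rot: [[-0.982, 0.188, 0.0], [0.188, 0.982, 0.0], [-0.0, 0.0, -1.0]]
force: [1.0, -0.6, 0.3]
opening: 0.997
grasp_force: 0.0
```

move_arm:
  increments:
    - {"xyz": [0,0,0],"roll": -0.125,"grip": 100}
    - {"xyz": [0,0,0],"roll": -0.125,"grip": 100}
    - {"xyz": [0,0,0],"roll": -0.125,"grip": 100}
    - {"xyz": [0,0,0],"roll": -0.125,"grip": 100}
    - {"xyz": [0,0,0],"roll": 0,"grip": 100}

```text
time_s: 2.83
position: [0.4642, 0.1996, 0.1274]
tcp_rot: [[-0.953, -0.302, 0.002], [-0.302, 0.953, 0.0], [-0.002, -0.0, -1.0]]
force: [-0.8, 0.1, -0.5]
opening: 1.001
grasp_force: 0.0
```

```bash
python3 - <<'E'
from h import *
np.set_printoptions(precision=4,suppress=True)
st=bot.read_state(); print(st['position'],st['tcp_rot'],st['force'])
im,d=bot.capture('wrist'); K,M=T('wrist',st); save('w2',im); w=cloud(d,K,M)
w=w.reshape(-1,3); w=w[np.isfinite(w).all(1)]
q=w[np.hypot(w[:,0]-.4615,w[:,1]-.199)<.042]
for lo,hi in [(.012,.08),(.02,.028),(.035,.08),(.049,.056)]:
    p=q[(q[:,2]>lo)&(q[:,2]<hi)]
    if len(p)>4: print(lo,len(p),p.mean(0),p[:,2].max(),cv2.minAreaRect((p[:,:2]*1000).astype(np.float32)))
R=np.array(st['tcp_rot']); print('yaw y',np.degrees(np.arctan2(R[1,1],R[0,1])))
E
```

```text
[0.4642 0.1996 0.1274] [[-0.9534 -0.3017  0.0021]
 [-0.3017  0.9534  0.0004]
 [-0.0021 -0.0003 -1.    ]] [-0.813   0.0552 -0.5039]
0.012 3142 [0.4552 0.1973 0.0319] 0.05277299036391592 ((458.8421936035156, 198.46795654296875), (49.734413146972656, 35.92673873901367), 17.521930694580078)
0.02 1919 [0.4555 0.1974 0.0227] 0.027976134693756538 ((458.8458557128906, 198.4827880859375), (49.60285949707031, 35.98967742919922), 17.719022750854492)
0.035 1086 [0.4569 0.1979 0.0498] 0.05277299036391592 ((458.913330078125, 198.42453002929688), (35.812381744384766, 13.929133415222168), 17.70766258239746)
0.049 968 [0.4584 0.1984 0.0505] 0.05277299036391592 ((458.9129638671875, 198.39892578125), (35.83550262451172, 13.731771469116211), 18.0714054107666)
yaw y 107.5584900079331
```

View pics/w2.png

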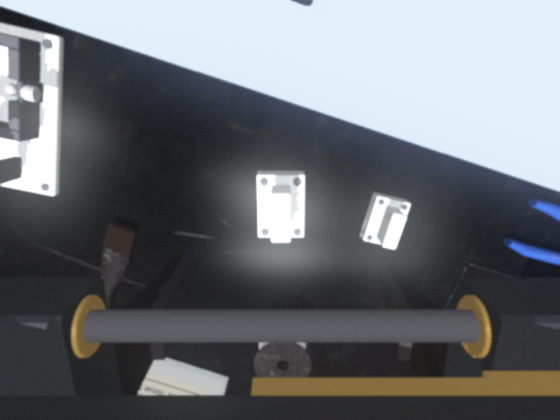

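The larger casting is at (281,205), square to the fingers. The smaller one is at (387,220), clear of them. I'm descending and gripping.

move_arm:
  increments:
    - {"xyz": [4,0.3,20],"roll": 0,"grip": 50}
    - {"xyz": [0,0,25],"roll": 0,"grip": 50}
    - {"xyz": [0,0,25],"roll": 0,"grip": 50}
    - {"xyz": [0,0,20],"roll": 0,"grip": 50}
    - {"xyz": [0,0,10],"roll": 0,"grip": 50}

```text
time_s: 3.3
position: [0.458, 0.1981, 0.0253]
tcp_rot: [[-0.955, -0.297, -0.002], [-0.297, 0.955, -0.0], [0.002, 0.0, -1.0]]
force: [0.0, 1.0, 0.8]
opening: 0.708
grasp_force: 0.0
```

move_arm:
  increments:
    - {"xyz": [0,0,0],"roll": 0,"grip": 50}
    - {"xyz": [0,0,0],"roll": 0,"grip": 50}

```text
time_s: 3.47
position: [0.4586, 0.1983, 0.0273]
tcp_rot: [[-0.954, -0.298, -0.0], [-0.298, 0.954, -0.0], [0.0, 0.0, -1.0]]
force: [-0.9, -1.0, -0.4]
opening: 0.562
grasp_force: 0.0
```

move_arm:
  increments:
    - {"xyz": [0,0,0.5],"roll": 0,"grip": 0}
    - {"xyz": [0,0,0],"roll": 0,"grip": 0}
    - {"xyz": [0,0,0],"roll": 0,"grip": 0}
    - {"xyz": [0,0,0],"roll": 0,"grip": 0}
    - {"xyz": [0,0,0],"roll": 0,"grip": 0}

```text
time_s: 3.88
position: [0.4584, 0.1982, 0.0277]
tcp_rot: [[-0.954, -0.299, 0.001], [-0.299, 0.954, 0.0], [-0.001, -0.0, -1.0]]
force: [0.2, 0.4, -1.0]
opening: 0.21
grasp_force: 0.0
```

move_arm:
  increments:
    - {"xyz": [0,0,0],"roll": 0,"grip": 0}
    - {"xyz": [0,0,0],"roll": 0,"grip": 0}
    - {"xyz": [0,0,0],"roll": 0,"grip": 0}

```text
time_s: 4.13
position: [0.4584, 0.1981, 0.0274]
tcp_rot: [[-0.954, -0.299, 0.001], [-0.299, 0.954, 0.0], [-0.001, -0.0, -1.0]]
force: [-0.3, -0.2, 4.0]
opening: 0.159
grasp_force: 29.9
```

move_arm:
  increments:
    - {"xyz": [0,0,-20],"roll": 0,"grip": 0}
    - {"xyz": [0,0,-30],"roll": 0,"grip": 0}
    - {"xyz": [0,0,-30],"roll": 0,"grip": 0}
    - {"xyz": [0,0,-20],"roll": 0,"grip": 0}
    - {"xyz": [10,-20,0],"roll": 0,"grip": 0}

```text
time_s: 4.55
position: [0.4583, 0.1787, 0.1308]
tcp_rot: [[-0.953, -0.302, 0.011], [-0.302, 0.953, 0.003], [-0.011, -0.0, -1.0]]
force: [1.4, 0.2, -1.8]
opening: 0.158
grasp_force: 29.9
```

move_arm:
  increments:
    - {"xyz": [16,-37,0],"roll": 0,"grip": 0}
    - {"xyz": [16,-37,0],"roll": 0,"grip": 0}
    - {"xyz": [16,-37,0],"roll": 0,"grip": 0}
    - {"xyz": [16,-37,0],"roll": 0,"grip": 0}
    - {"xyz": [14,-35,0],"roll": 0,"grip": 0}

```text
time_s: 4.97
position: [0.4336, -0.0234, 0.1268]
tcp_rot: [[-0.954, -0.3, -0.001], [-0.3, 0.954, 0.0], [0.001, 0.001, -1.0]]
force: [0.8, 0.1, -0.8]
opening: 0.16
grasp_force: 29.9
```

move_arm:
  increments:
    - {"xyz": [0,0,0],"roll": 0.105,"grip": 0}
    - {"xyz": [0,0,0],"roll": 0.105,"grip": 0}
    - {"xyz": [0,0,0],"roll": 0,"grip": 0}
    - {"xyz": [0,0,0],"roll": 0,"grip": 0}
    - {"xyz": [0,0,0],"roll": 0,"grip": 0}

```text
time_s: 5.38
position: [0.4346, -0.0215, 0.1269]
tcp_rot: [[-0.995, -0.097, -0.001], [-0.097, 0.995, 0.0], [0.001, 0.0, -1.0]]
force: [0.5, -1.1, -2.3]
opening: 0.157
grasp_force: 29.9
```

```bash
cat > look.py <<'E'
from h import *
import sys
np.set_printoptions(precision=4,suppress=True)
st=bot.read_state(); print(st['position'],st['force'],st['opening'])
im,d=bot.capture('wrist'); K,M=T('wrist',st); save(sys.argv[1],im); w=cloud(d,K,M); np.savez(sys.argv[1],w=w,im=im)
w=w.reshape(-1,3); w=w[np.isfinite(w).all(1)]
q=w[(abs(w[:,0]-.455)<.085)&(abs(w[:,1]+.02)<.06)]
for lo,hi in [(.005,.011),(.027,.036),(.05,.2)]:
    p=q[(q[:,2]>lo)&(q[:,2]<hi)]
    if len(p)>4: print(lo,len(p),p.mean(0),p.min(0),p.max(0),cv2.minAreaRect((p[:,:2]*1000).astype(np.float32)))
R=np.array(st['tcp_rot']); print('yaw y',np.degrees(np.arctan2(R[1,1],R[0,1])))
E
python3 look.py w3
```

```text
[ 0.4346 -0.0215  0.1269] [ 0.4928 -1.1413 -2.2731] 0.15713849135930819
0.005 3023 [ 0.4311 -0.0237  0.0071] [ 0.3911 -0.0638  0.005 ] [0.5061 0.0226 0.0108] ((448.5482482910156, -20.841571807861328), (108.7275390625, 77.9715347290039), 5.5094380378723145)
0.027 1917 [ 0.4171 -0.0248  0.0303] [ 0.3986 -0.0586  0.027 ] [0.4719 0.0142 0.0331] ((427.8034973144531, -25.44940185546875), (65.07229614257812, 72.00883483886719), 23.272424697875977)
0.05 8747 [ 0.4293 -0.0214  0.1412] [ 0.3969 -0.0411  0.0907] [ 0.5071 -0.0033  0.2   ] ((452.1884460449219, -19.007972717285156), (108.6545181274414, 36.11880111694336), 5.794276714324951)
yaw y 95.56848569816168
```

View pics/w3.png

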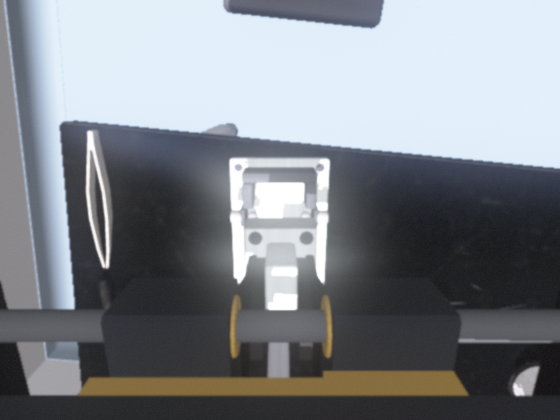

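The foot, at (280,240), sits over the fixture. The pocket at (280,200) is in view behind it. Next I'm measuring the foot against the pocket in the fixture's axes.

```bash
cat > rel.py <<'E'
import numpy as np,sys
w=np.load(sys.argv[1]+'.npz')['w'].reshape(-1,3); zt=float(sys.argv[2]) 
w=w[np.isfinite(w).all(1)]*1000
a=np.radians(5.45); u=w[:,0]*np.cos(a)+w[:,1]*np.sin(a); v=-w[:,0]*np.sin(a)+w[:,1]*np.cos(a); z=w[:,2]
o=np.array([435.2,-21.7]); u-=o@[np.cos(a),np.sin(a)]; v-=o@[-np.sin(a),np.cos(a)]
e=lambda x:np.percentile(x,[1,99]).round(1)
n=(abs(u-5)<65)&(abs(v)<55)
for nm,m in [('plate',n&(z>5)&(z<11)),('walltop',n&(z>29.5)&(z<33.5)&(u<0)),('foot',n&(abs(z-zt)<4)&(u<2)),('foottop',n&(abs(z-zt)<1.5)&(u<2))]:
    if m.sum()>5: print(nm,m.sum(),'u',e(u[m]),'v',e(v[m]),'z',np.median(z[m]).round(1))
    # per-angle: slope of left edge
m=n&(abs(z-zt)<4)&(u<2)
for lo,hi in [(-30,-20),(-20,-10),(-10,0)]:
    k=m&(u>lo)&(u<hi); 
    if k.sum()>3: print(lo,e(v[k]))
h=np.histogram(z[n&(abs(v)<20)&(u<0)],bins=range(60,145,3)); print([x for x in zip(h[1],h[0]) if x[1]>0])
E
python3 rel.py w3 123
```

```text
plate 3023 u [-40.7  62.3] v [-38.9  38.1] z 7.0
walltop 1472 u [-34.4  -0.5] v [-35.2  33.6] z 30.6
foot 1949 u [-25.   -7.4] v [-16.9  18.6] z 122.2
foottop 1468 u [-24.7  -7.4] v [-16.8  18.3] z 122.3
-30 [-16.8  18.4]
-20 [-16.7  18.6]
-10 [-16.9  18.9]
[(np.int64(99), np.int64(31)), (np.int64(102), np.int64(31)), (np.int64(105), np.int64(73)), (np.int64(108), np.int64(141)), (np.int64(111), np.int64(135)), (np.int64(114), np.int64(133)), (np.int64(117), np.int64(144)), (np.int64(120), np.int64(1568)), (np.int64(123), np.int64(291)), (np.int64(126), np.int64(149)), (np.int64(129), np.int64(161)), (np.int64(132), np.int64(171)), (np.int64(135), np.int64(196)), (np.int64(138), np.int64(212)), (np.int64(141), np.int64(196))]
```

move_arm:
  increments:
    - {"xyz": [0,-1.4,10],"roll": 0,"grip": 0}
    - {"xyz": [0,0,20],"roll": 0,"grip": 0}
    - {"xyz": [0,0,20],"roll": 0,"grip": 0}
    - {"xyz": [0,0,10],"roll": 0,"grip": 0}
    - {"xyz": [0,0,0],"roll": 0,"grip": 0}

```text
time_s: 5.85
position: [0.4338, -0.0223, 0.0653]
tcp_rot: [[-0.995, -0.097, -0.004], [-0.097, 0.995, 0.001], [0.004, 0.002, -1.0]]
force: [0.3, -0.3, -1.7]
opening: 0.162
grasp_force: 29.9
```

move_arm:
  increments:
    - {"xyz": [0,0,0],"roll": 0,"grip": 0}
    - {"xyz": [0,0,0],"roll": 0,"grip": 0}
    - {"xyz": [0,0,0],"roll": 0,"grip": 0}

```text
time_s: 6.1
position: [0.4357, -0.0233, 0.0678]
tcp_rot: [[-0.995, -0.095, 0.002], [-0.095, 0.995, -0.001], [-0.002, -0.001, -1.0]]
force: [-0.2, -0.4, -1.8]
opening: 0.155
grasp_force: 29.9
```

```bash
python3 look.py w4; python3 rel.py w4 63
```

```text
[ 0.4357 -0.0233  0.0678] [-0.2166 -0.3543 -1.7876] 0.15508592956681974
0.005 3455 [ 0.4163 -0.0238  0.0071] [ 0.3913 -0.064   0.005 ] [0.471  0.0194 0.011 ] ((430.92535400390625, -22.45667266845703), (73.20579528808594, 77.9703598022461), 5.461834907531738)
0.027 3329 [ 0.42   -0.0228  0.0304] [ 0.3985 -0.0585  0.027 ] [0.5026 0.0142 0.033 ] ((445.0224304199219, -18.153491973876953), (101.9363784790039, 71.60533142089844), 22.272573471069336)
0.05 62355 [ 0.4088 -0.0237  0.1509] [ 0.3929 -0.08    0.05  ] [0.5015 0.04   0.1765] ((448.46466064453125, -15.958572387695312), (106.37602233886719, 121.26593780517578), 5.3709492683410645)
yaw y 95.45487520634087
plate 3455 u [-40.7  31.2] v [-38.8  38.1] z 7.1
walltop 2230 u [-34.3  -0.3] v [-34.9  33.9] z 30.6
foot 1959 u [-24.   -6.3] v [-18.7  16.8] z 63.0
foottop 1699 u [-23.9  -6.2] v [-18.7  16.8] z 63.0
-30 [-18.6  16.5]
-20 [-18.6  16.7]
-10 [-18.8  17. ]
[(np.int64(60), np.int64(969)), (np.int64(63), np.int64(903)), (np.int64(66), np.int64(136)), (np.int64(69), np.int64(167)), (np.int64(72), np.int64(174)), (np.int64(75), np.int64(181)), (np.int64(78), np.int64(190)), (np.int64(81), np.int64(202)), (np.int64(84), np.int64(237)), (np.int64(87), np.int64(319)), (np.int64(90), np.int64(1285)), (np.int64(93), np.int64(191)), (np.int64(96), np.int64(183)), (np.int64(99), np.int64(170)), (np.int64(102), np.int64(213)), (np.int64(105), np.int64(202)), (np.int64(108), np.int64(186)), (np.int64(111), np.int64(129)), (np.int64(114), np.int64(11)), (np.int64(117), np.int64(3)), (np.int64(120), np.int64(12)), (np.int64(123), np.int64(23)), (np.int64(126), np.int64(34)), (np.int64(129), np.int64(56)), (np.int64(132), np.int64(75)), (np.int64(135), np.int64(96)), (np.int64(138), np.int64(92)), (np.int64(141), np.int64(393))]
```

View pics/w4.png

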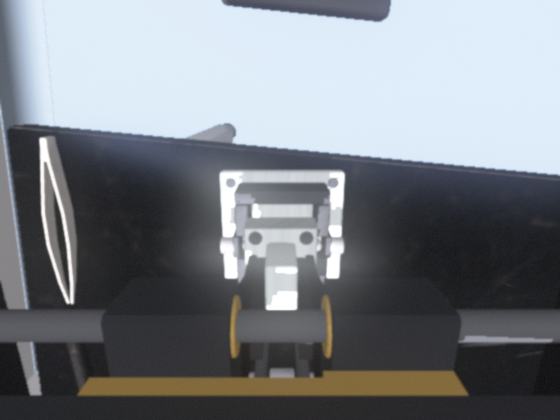

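The foot at (280,240) is nearly centred over the pocket at (283,205). I'm nudging it and going in slowly while watching the force.

move_arm:
  increments:
    - {"xyz": [0.7,0.5,2],"roll": 0,"grip": 0}
    - {"xyz": [0,0,2],"roll": 0,"grip": 0}
    - {"xyz": [0,0,2],"roll": 0,"grip": 0}
    - {"xyz": [0,0,2],"roll": 0,"grip": 0}
    - {"xyz": [0,0,0],"roll": 0,"grip": 0}

```text
time_s: 6.57
position: [0.4341, -0.0229, 0.0587]
tcp_rot: [[-0.996, -0.094, -0.001], [-0.094, 0.996, 0.0], [0.001, 0.0, -1.0]]
force: [-0.2, -0.2, -1.4]
opening: 0.162
grasp_force: 29.9
```

move_arm:
  increments:
    - {"xyz": [0,0,1],"roll": 0,"grip": 0}
    - {"xyz": [0,0,1],"roll": 0,"grip": 0}
    - {"xyz": [0,0,1],"roll": 0,"grip": 0}
    - {"xyz": [0,0,0],"roll": 0,"grip": 0}

```text
time_s: 6.9
position: [0.4342, -0.0229, 0.0559]
tcp_rot: [[-0.996, -0.094, -0.0], [-0.094, 0.996, 0.0], [0.0, 0.0, -1.0]]
force: [0.2, 0.4, -1.6]
opening: 0.16
grasp_force: 29.9
```

move_arm:
  increments:
    - {"xyz": [0,0,1],"roll": 0,"grip": 0}
    - {"xyz": [0,0,1],"roll": 0,"grip": 0}
    - {"xyz": [0,0,0],"roll": 0,"grip": 0}

```text
time_s: 7.15
position: [0.4342, -0.0227, 0.0539]
tcp_rot: [[-0.996, -0.094, -0.0], [-0.094, 0.996, 0.0], [0.0, 0.0, -1.0]]
force: [-0.3, 0.8, -1.8]
opening: 0.155
grasp_force: 29.9
```

move_arm:
  increments:
    - {"xyz": [0,0,1],"roll": 0,"grip": 0}
    - {"xyz": [0,0,0],"roll": 0,"grip": 0}

```text
time_s: 7.32
position: [0.4343, -0.0228, 0.053]
tcp_rot: [[-0.996, -0.094, -0.0], [-0.094, 0.996, 0.0], [0.0, 0.0, -1.0]]
force: [0.1, 0.8, -2.8]
opening: 0.157
grasp_force: 29.9
```

move_arm:
  increments:
    - {"xyz": [0,0,1],"roll": 0,"grip": 0}
    - {"xyz": [0,0,0],"roll": 0,"grip": 0}

```text
time_s: 7.48
position: [0.4344, -0.0229, 0.0521]
tcp_rot: [[-0.996, -0.094, 0.0], [-0.094, 0.996, -0.0], [-0.0, -0.0, -1.0]]
force: [0.1, 0.9, 0.8]
opening: 0.162
grasp_force: 29.9
```

move_arm:
  increments:
    - {"xyz": [0,0,1],"roll": 0,"grip": 0}
    - {"xyz": [0,0,0],"roll": 0,"grip": 0}

```text
time_s: 7.65
position: [0.4345, -0.0229, 0.051]
tcp_rot: [[-0.996, -0.094, 0.0], [-0.094, 0.996, -0.0], [-0.0, -0.0, -1.0]]
force: [-0.0, 0.6, -1.8]
opening: 0.154
grasp_force: 29.9
```

move_arm:
  increments:
    - {"xyz": [0,0,1],"roll": 0,"grip": 0}
    - {"xyz": [0,0,0],"roll": 0,"grip": 0}

```text
time_s: 7.82
position: [0.4345, -0.0229, 0.05]
tcp_rot: [[-0.996, -0.094, 0.0], [-0.094, 0.996, -0.0], [-0.0, -0.0, -1.0]]
force: [-0.1, 0.4, 0.2]
opening: 0.16
grasp_force: 29.9
```

move_arm:
  increments:
    - {"xyz": [0,0,1],"roll": 0,"grip": 0}
    - {"xyz": [0,0,0],"roll": 0,"grip": 0}

```text
time_s: 7.98
position: [0.4346, -0.023, 0.0489]
tcp_rot: [[-0.996, -0.094, 0.001], [-0.094, 0.996, -0.0], [-0.0, -0.0, -1.0]]
force: [1.3, 1.0, -1.9]
opening: 0.158
grasp_force: 29.9
```

```bash
python3 look.py w5|tail -3; python3 rel.py w5 43
```

```text
0.027 4273 [ 0.4185 -0.0235  0.0305] [ 0.3985 -0.0586  0.027 ] [0.5012 0.0143 0.036 ] ((445.52490234375, -24.306419372558594), (71.30113983154297, 102.19515228271484), 78.402099609375)
0.05 59337 [ 0.4066 -0.0235  0.1365] [ 0.3918 -0.08    0.05  ] [0.4893 0.04   0.1581] ((441.43865966796875, -16.490989685058594), (93.82819366455078, 121.2029037475586), 5.39068078994751)
yaw y 95.39291606606922
plate 3619 u [-40.8  68.7] v [-38.8  38.1] z 7.1
walltop 2952 u [-34.2  -0.3] v [-34.5  33.3] z 30.6
foot 1962 u [-25.2  -7.7] v [-18.3  17.2] z 44.1
foottop 1255 u [-25.2  -7.1] v [-18.4  17.3] z 43.8
-30 [-18.2  16.9]
-20 [-18.3  17.2]
-10 [-18.4  17.4]
[(np.int64(60), np.int64(193)), (np.int64(63), np.int64(215)), (np.int64(66), np.int64(223)), (np.int64(69), np.int64(783)), (np.int64(72), np.int64(903)), (np.int64(75), np.int64(192)), (np.int64(78), np.int64(170)), (np.int64(81), np.int64(192)), (np.int64(84), np.int64(200)), (np.int64(87), np.int64(202)), (np.int64(90), np.int64(192)), (np.int64(93), np.int64(82)), (np.int64(96), np.int64(5)), (np.int64(99), np.int64(11)), (np.int64(102), np.int64(23)), (np.int64(105), np.int64(33)), (np.int64(108), np.int64(50)), (np.int64(111), np.int64(52)), (np.int64(114), np.int64(83)), (np.int64(117), np.int64(95)), (np.int64(120), np.int64(135)), (np.int64(123), np.int64(442)), (np.int64(126), np.int64(522)), (np.int64(129), np.int64(883)), (np.int64(132), np.int64(2000)), (np.int64(135), np.int64(2197)), (np.int64(138), np.int64(1509)), (np.int64(141), np.int64(4394))]
```

View pics/w5.png

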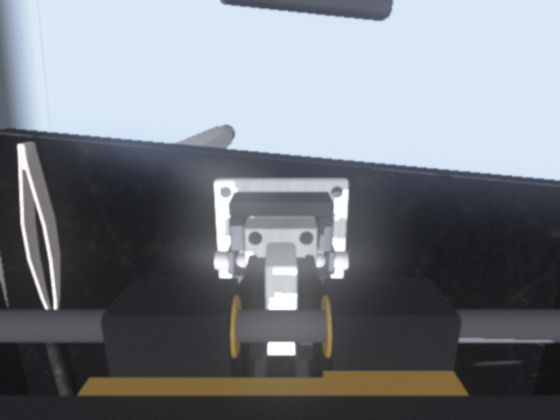

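The foot at (280,238) is in the pocket and centred. I'm continuing downward.

move_arm:
  increments:
    - {"xyz": [0,0,1],"roll": 0,"grip": 0}
    - {"xyz": [0,0,0],"roll": 0,"grip": 0}

```text
time_s: 8.2
position: [0.4345, -0.0229, 0.0478]
tcp_rot: [[-0.996, -0.094, 0.0], [-0.094, 0.996, -0.0], [-0.0, -0.0, -1.0]]
force: [0.5, 0.7, -0.0]
opening: 0.156
grasp_force: 29.9
```

move_arm:
  increments:
    - {"xyz": [0,0,1],"roll": 0,"grip": 0}
    - {"xyz": [0,0,0],"roll": 0,"grip": 0}

```text
time_s: 8.37
position: [0.4343, -0.0229, 0.0468]
tcp_rot: [[-0.996, -0.094, -0.0], [-0.094, 0.996, 0.0], [0.0, 0.0, -1.0]]
force: [1.2, 0.6, -2.8]
opening: 0.161
grasp_force: 30.0
```

move_arm:
  increments:
    - {"xyz": [0,0,1],"roll": 0,"grip": 0}
    - {"xyz": [0,0,0],"roll": 0,"grip": 0}

```text
time_s: 8.53
position: [0.4342, -0.0228, 0.0458]
tcp_rot: [[-0.996, -0.094, -0.0], [-0.094, 0.996, 0.0], [0.0, 0.0, -1.0]]
force: [0.7, 1.1, -1.3]
opening: 0.158
grasp_force: 29.9
```

```bash
python3 - <<'E'
from h import *
np.set_printoptions(precision=3,suppress=True)
st=bot.read_state(); print({k:np.array(st[k]) for k in ['tau','moment','force','position']})
K,M=T('side'); im,d=bot.capture('side'); 
w=cloud(d,K,M); np.savez('side6',w=w,im=im)
uv=(K@(np.linalg.inv(M)@np.array([.45,-.02,.04,1]))[:3]); uv=(uv[:2]/uv[2]).astype(int); print(uv)
c=im[uv[1]-50:uv[1]+50,uv[0]-65:uv[0]+65]; save('s6',cv2.resize(c,None,fx=6,fy=6,interpolation=cv2.INTER_CUBIC))
E
```

```text
{'tau': array([ -0.179, -35.357,  -4.14 ,  -0.123,   0.144,   0.005]), 'moment': array([ 0.243, -0.19 ,  0.018]), 'force': array([ 0.741,  1.085, -1.296]), 'position': array([ 0.434, -0.023,  0.046])}
[307 184]
```

View pics/s6.png

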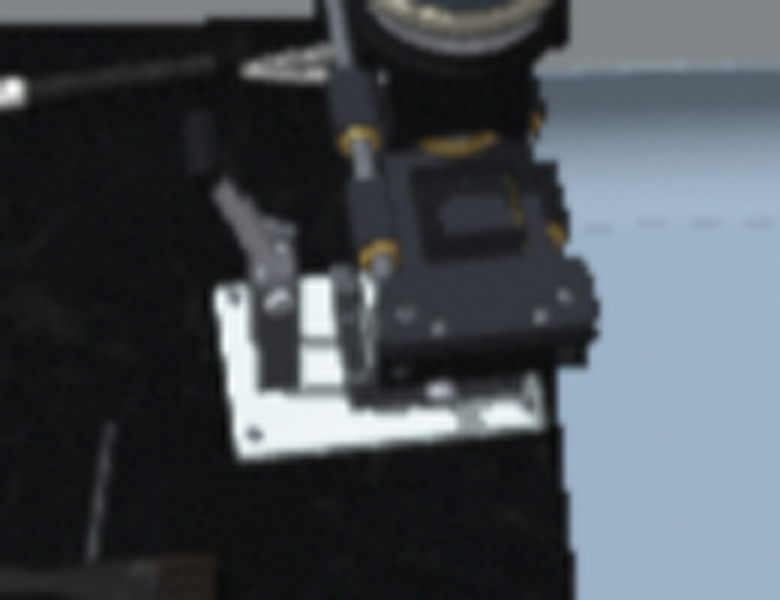

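The side picture shows the hand over the pocket and the clamp well clear at (240,230). I'm continuing by feel.

move_arm:
  increments:
    - {"xyz": [0,0,1],"roll": 0,"grip": 0}
    - {"xyz": [0,0,0],"roll": 0,"grip": 0}

```text
time_s: 8.75
position: [0.4341, -0.0228, 0.0448]
tcp_rot: [[-0.996, -0.094, -0.0], [-0.094, 0.996, 0.0], [0.0, 0.0, -1.0]]
force: [0.1, 0.1, -2.6]
opening: 0.157
grasp_force: 29.9
```

move_arm:
  increments:
    - {"xyz": [0,0,0.7],"roll": 0,"grip": 0}
    - {"xyz": [0,0,0],"roll": 0,"grip": 0}

```text
time_s: 8.92
position: [0.4341, -0.0228, 0.0442]
tcp_rot: [[-0.996, -0.094, -0.001], [-0.094, 0.996, 0.0], [0.0, 0.0, -1.0]]
force: [-0.2, -0.1, -1.0]
opening: 0.158
grasp_force: 29.9
```

move_arm:
  increments:
    - {"xyz": [0,0,0.7],"roll": 0,"grip": 0}
    - {"xyz": [0,0,0],"roll": 0,"grip": 0}

```text
time_s: 9.08
position: [0.4341, -0.0228, 0.0436]
tcp_rot: [[-0.996, -0.094, -0.0], [-0.094, 0.996, 0.0], [0.0, 0.0, -1.0]]
force: [-0.1, -0.5, -1.8]
opening: 0.159
grasp_force: 29.9
```

```bash
python3 look.py w7|head -1; python3 rel.py w7 39|head -4
```

```text
[ 0.4341 -0.0228  0.0436] [-0.1443 -0.5239 -1.7835] 0.15941064338573777
plate 3806 u [-40.7  68.8] v [-38.7  38.1] z 7.1
walltop 3134 u [-34.3  -0.3] v [-34.3  33.6] z 30.6
foot 1955 u [-25.6  -7.8] v [-18.1  17.4] z 38.8
foottop 1699 u [-25.5  -7.5] v [-18.1  17.4] z 38.9
```

move_arm:
  increments:
    - {"xyz": [0,0,0.6],"roll": 0,"grip": 0}
    - {"xyz": [0,0,0],"roll": 0,"grip": 0}

```text
time_s: 9.3
position: [0.4342, -0.0228, 0.0429]
tcp_rot: [[-0.996, -0.094, -0.0], [-0.094, 0.996, 0.0], [0.0, 0.0, -1.0]]
force: [-0.2, 0.6, -3.2]
opening: 0.161
grasp_force: 29.9
```

move_arm:
  increments:
    - {"xyz": [0,0,0.6],"roll": 0,"grip": 0}
    - {"xyz": [0,0,0],"roll": 0,"grip": 0}

```text
time_s: 9.47
position: [0.4342, -0.0228, 0.0423]
tcp_rot: [[-0.996, -0.094, -0.0], [-0.094, 0.996, 0.0], [0.0, 0.0, -1.0]]
force: [0.2, 0.6, -2.7]
opening: 0.158
grasp_force: 29.9
```

move_arm:
  increments:
    - {"xyz": [0,0,0.6],"roll": 0,"grip": 0}
    - {"xyz": [0,0,0],"roll": 0,"grip": 0}

```text
time_s: 9.63
position: [0.4343, -0.0228, 0.0418]
tcp_rot: [[-0.996, -0.094, -0.0], [-0.094, 0.996, 0.0], [0.0, 0.0, -1.0]]
force: [-0.5, 1.3, 0.8]
opening: 0.157
grasp_force: 29.9
```

```bash
python3 -c "
from rig import bot
s=bot.read_state();print(s['tau'],s['moment'],s['position'])"
```

```text
[-4.27716589e-01 -3.47360265e+01 -4.31338057e+00 -1.36021064e-01
 -7.34999101e-02 -9.40490921e-03] [ 0.20513147  0.03272295 -0.00033424] [ 0.43425828 -0.02281922  0.04182556]
```

move_arm:
  increments:
    - {"xyz": [0,0,0.5],"roll": 0,"grip": 0}
    - {"xyz": [0,0,0],"roll": 0,"grip": 0}

```text
time_s: 9.8
position: [0.4343, -0.0229, 0.0416]
tcp_rot: [[-0.996, -0.094, 0.0], [-0.094, 0.996, -0.0], [-0.0, -0.0, -1.0]]
force: [-0.9, -0.4, 2.3]
opening: 0.159
grasp_force: 30.0
```

move_arm:
  increments:
    - {"xyz": [0,0,0.5],"roll": 0,"grip": 0}
    - {"xyz": [0,0,0],"roll": 0,"grip": 0}

```text
time_s: 9.97
position: [0.4343, -0.0229, 0.0414]
tcp_rot: [[-0.996, -0.094, 0.0], [-0.094, 0.996, -0.0], [-0.0, -0.0, -1.0]]
force: [-1.2, -0.1, 7.9]
opening: 0.156
grasp_force: 30.0
```

move_arm:
  increments:
    - {"xyz": [0,0,0.5],"roll": 0,"grip": 0}
    - {"xyz": [0,0,0],"roll": 0,"grip": 0}

```text
time_s: 10.13
position: [0.4343, -0.0229, 0.0413]
tcp_rot: [[-0.996, -0.094, 0.001], [-0.094, 0.996, -0.0], [-0.001, -0.0, -1.0]]
force: [-2.5, 0.5, 14.2]
opening: 0.156
grasp_force: 30.0
```

move_arm:
  increments:
    - {"xyz": [0,0,0.2],"roll": 0,"grip": 0}
    - {"xyz": [0,0,0],"roll": 0,"grip": 0}
    - {"xyz": [0,0,0],"roll": 0,"grip": 0}

```text
time_s: 10.38
position: [0.4343, -0.0228, 0.0412]
tcp_rot: [[-0.996, -0.094, 0.001], [-0.094, 0.996, -0.0], [-0.001, -0.0, -1.0]]
force: [-1.9, 0.9, 13.0]
opening: 0.158
grasp_force: 29.9
```

move_arm:
  increments:
    - {"xyz": [0,0,0.2],"roll": 0,"grip": 0}
    - {"xyz": [0,0,0],"roll": 0,"grip": 0}
    - {"xyz": [0,0,0],"roll": 0,"grip": 0}

```text
time_s: 10.63
position: [0.4343, -0.0228, 0.0412]
tcp_rot: [[-0.996, -0.094, 0.001], [-0.094, 0.996, -0.0], [-0.001, -0.0, -1.0]]
force: [-2.4, 1.1, 14.2]
opening: 0.158
grasp_force: 29.9
```

move_arm:
  increments:
    - {"xyz": [0,0,0],"roll": 0,"grip": 0}
    - {"xyz": [0,0,0],"roll": 0,"grip": 0}

```text
time_s: 10.8
position: [0.4343, -0.0228, 0.0412]
tcp_rot: [[-0.996, -0.094, 0.001], [-0.094, 0.996, -0.0], [-0.001, -0.0, -1.0]]
force: [-0.7, 0.8, 15.1]
opening: 0.161
grasp_force: 29.9
```

move_arm:
  increments:
    - {"xyz": [0,0,0.25],"roll": 0,"grip": 0}
    - {"xyz": [0,0,0],"roll": 0,"grip": 0}
    - {"xyz": [0,0,0],"roll": 0,"grip": 0}

```text
time_s: 11.05
position: [0.4343, -0.0229, 0.041]
tcp_rot: [[-0.996, -0.094, 0.001], [-0.094, 0.996, -0.0], [-0.001, -0.0, -1.0]]
force: [-2.9, 0.7, 19.6]
opening: 0.156
grasp_force: 30.0
```

move_arm:
  increments:
    - {"xyz": [0,0,0],"roll": 0,"grip": 0}
    - {"xyz": [0,0,0],"roll": 0,"grip": 0}
    - {"xyz": [0,0,0],"roll": 0,"grip": 0}

```text
time_s: 11.3
position: [0.4343, -0.0229, 0.041]
tcp_rot: [[-0.996, -0.094, 0.001], [-0.094, 0.996, -0.0], [-0.001, -0.0, -1.0]]
force: [-1.7, 1.9, 19.2]
opening: 0.158
grasp_force: 29.9
```

```bash
python3 look.py w8|head -1; python3 rel.py w8 36.5|head -4
```

```text
[ 0.4343 -0.0229  0.041 ] [-1.6918  1.923  19.2051] 0.15815009648616535
plate 3935 u [-40.7  68.8] v [-38.8  38.1] z 7.1
walltop 3222 u [-34.3  -0.3] v [-33.9  33.1] z 30.6
foot 1964 u [-25.4  -7.6] v [-18.2  17.4] z 36.3
foottop 1702 u [-25.3  -7.6] v [-18.1  17.4] z 36.4
```

move_arm:
  increments:
    - {"xyz": [0,0,0],"roll": 0,"grip": 0}
    - {"xyz": [0,0,0],"roll": 0,"grip": 0}
    - {"xyz": [0,0,0],"roll": 0,"grip": 0}
    - {"xyz": [0,0,0],"roll": 0,"grip": 0}

```text
time_s: 11.68
position: [0.4343, -0.0229, 0.041]
tcp_rot: [[-0.996, -0.094, 0.001], [-0.094, 0.996, -0.0], [-0.001, -0.0, -1.0]]
force: [-2.0, 0.6, 15.6]
opening: 0.156
grasp_force: 30.0
```

move_arm:
  increments:
    - {"xyz": [0,0,-0.5],"roll": 0,"grip": 0}
    - {"xyz": [0,0,-0.5],"roll": 0,"grip": 0}
    - {"xyz": [0,0,0],"roll": 0,"grip": 0}

```text
time_s: 11.93
position: [0.4344, -0.0229, 0.0414]
tcp_rot: [[-0.996, -0.094, 0.001], [-0.094, 0.996, -0.0], [-0.001, -0.0, -1.0]]
force: [-0.9, 1.2, 7.0]
opening: 0.16
grasp_force: 29.9
```

move_arm:
  increments:
    - {"xyz": [0,0,0.5],"roll": 0,"grip": 0}
    - {"xyz": [0,0,0.55],"roll": 0,"grip": 0}
    - {"xyz": [0,0,0],"roll": 0,"grip": 0}
    - {"xyz": [0,0,0],"roll": 0,"grip": 0}
    - {"xyz": [0,0,0],"roll": 0,"grip": 0}

```text
time_s: 12.35
position: [0.4344, -0.0229, 0.0412]
tcp_rot: [[-0.996, -0.094, 0.001], [-0.094, 0.996, -0.0], [-0.001, -0.001, -1.0]]
force: [-1.6, 1.0, 18.3]
opening: 0.158
grasp_force: 29.9
```

move_arm:
  increments:
    - {"xyz": [0,0,0],"roll": 0,"grip": 0}
    - {"xyz": [0,0,0],"roll": 0,"grip": 0}
    - {"xyz": [0,0,0],"roll": 0,"grip": 0}

```text
time_s: 12.6
position: [0.4344, -0.0229, 0.0412]
tcp_rot: [[-0.996, -0.094, 0.001], [-0.094, 0.996, -0.0], [-0.001, -0.001, -1.0]]
force: [-2.1, 0.5, 18.6]
opening: 0.159
grasp_force: 29.9
```

move_arm:
  increments:
    - {"xyz": [0,0,0],"roll": 0,"grip": 0}
    - {"xyz": [0,0,0],"roll": 0,"grip": 0}
    - {"xyz": [0,0,0],"roll": 0,"grip": 0}

```text
time_s: 12.85
position: [0.4344, -0.0229, 0.0412]
tcp_rot: [[-0.996, -0.094, 0.001], [-0.094, 0.996, -0.0], [-0.001, -0.001, -1.0]]
force: [-2.2, 1.2, 18.6]
opening: 0.156
grasp_force: 29.9
```

move_arm:
  increments:
    - {"xyz": [0,0,-0.5],"roll": 0,"grip": 0}
    - {"xyz": [0,0,-0.5],"roll": 0,"grip": 0}
    - {"xyz": [0,0,0],"roll": 0,"grip": 0}

```text
time_s: 13.1
position: [0.4343, -0.0229, 0.0414]
tcp_rot: [[-0.996, -0.094, 0.001], [-0.094, 0.996, -0.0], [-0.001, -0.0, -1.0]]
force: [-2.5, 0.1, 8.4]
opening: 0.157
grasp_force: 29.9
```

Home on the floor: the force rises at about 25 N/mm and held at 18–19 N. I'm releasing and going up to the clamp handle.

move_arm:
  increments:
    - {"xyz": [0,0,0],"roll": 0,"grip": 50}
    - {"xyz": [0,0,0],"roll": 0,"grip": 50}
    - {"xyz": [0,0,0],"roll": 0,"grip": 50}
    - {"xyz": [0,0,0],"roll": 0,"grip": 50}
    - {"xyz": [0,0,0],"roll": 0,"grip": 50}

```text
time_s: 13.52
position: [0.4343, -0.0229, 0.0405]
tcp_rot: [[-0.996, -0.094, -0.0], [-0.094, 0.996, 0.0], [0.0, 0.0, -1.0]]
force: [0.2, 0.2, 0.1]
opening: 0.439
grasp_force: 0.0
```

move_arm:
  increments:
    - {"xyz": [0,0,-15],"roll": 0,"grip": 50}
    - {"xyz": [0,0,-30],"roll": 0,"grip": 50}
    - {"xyz": [0,0,-35],"roll": 0,"grip": 50}
    - {"xyz": [0,0,-35],"roll": 0,"grip": 50}
    - {"xyz": [0,0,-25],"roll": 0,"grip": 50}

```text
time_s: 13.93
position: [0.4347, -0.023, 0.183]
tcp_rot: [[-0.996, -0.094, 0.002], [-0.094, 0.996, -0.001], [-0.002, -0.001, -1.0]]
force: [0.0, 1.1, -0.1]
opening: 0.5
grasp_force: 0.0
```

move_arm:
  increments:
    - {"xyz": [0,0,-5],"roll": 0,"grip": 50}
    - {"xyz": [0,0,0],"roll": 0,"grip": 50}
    - {"xyz": [0,0,0],"roll": 0,"grip": 50}

```text
time_s: 14.18
position: [0.4337, -0.0227, 0.1851]
tcp_rot: [[-0.996, -0.094, -0.001], [-0.094, 0.996, 0.0], [0.001, 0.0, -1.0]]
force: [-0.1, 0.8, 0.7]
opening: 0.496
grasp_force: 0.0
```

```bash
python3 look.py w9|head -1; python3 rel.py w9 36.5|head -4; python3 - <<'E'
import numpy as np
w=np.load('w9.npz')['w'].reshape(-1,3);w=w[np.isfinite(w).all(1)]*1000
a=np.radians(5.45);d=w[:,:2]-[435.2,-21.7];u=d@[np.cos(a),np.sin(a)];v=d@[-np.sin(a),np.cos(a)];z=w[:,2]
e=lambda x:np.percentile(x,[1,50,99]).round(1)
for nm,m in [('web',(abs(u)<25)&(abs(v)<12)&(z>50)&(z<80)),('handle',(u>50)&(u<100)&(abs(v)<17)&(z>135)&(z<170)),('arm',(u>50)&(u<100)&(abs(v)<17)&(z>95)&(z<135))]:
    if m.sum()>3: print(nm,m.sum(),e(u[m]),e(v[m]),e(z[m]))
E
```

```text
[ 0.4337 -0.0227  0.1851] [-0.0557  0.7508  0.7168] 0.4956960935089088
plate 3616 u [-40.4  69.2] v [-38.9  37.8] z 7.1
walltop 1045 u [-34.1  -0.5] v [-34.5  33.4] z 30.6
foot 924 u [-25.6   1.4] v [-18.2  16.9] z 37.4
foottop 729 u [-25.5   1.3] v [-18.2  16.9] z 37.2
web 782 [-18.8  -3.2  16.5] [-7.2 -0.6  6. ] [52.5 65.3 66.9]
handle 1030 [72.5 79.2 84.6] [-12.7  -0.5  12.5] [136.  150.5 155.9]
arm 181 [62.9 65.3 78. ] [-7.  -0.6  5.7] [ 95.1 100.  134.7]
```

View pics/w9.png

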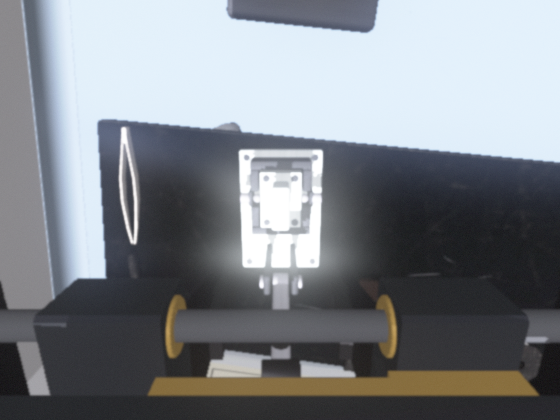

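The casting sits level in the pocket at (280,200), and the hand is clear. The clamp arm is at (280,310). I'm going to the handle at u≈79.5, z≈0.150.

move_arm:
  increments:
    - {"xyz": [-27,0,0],"roll": 0,"grip": 50}
    - {"xyz": [-27,0,0],"roll": 0,"grip": 50}
    - {"xyz": [-27,0,0],"roll": 0,"grip": 50}
    - {"xyz": [0,0,0],"roll": 0,"grip": 50}
    - {"xyz": [0,0,10],"roll": 0,"grip": 50}

```text
time_s: 14.65
position: [0.5162, -0.0153, 0.1745]
tcp_rot: [[-0.996, -0.095, 0.0], [-0.095, 0.996, -0.0], [-0.0, -0.0, -1.0]]
force: [-1.1, -0.3, 0.8]
opening: 0.498
grasp_force: 0.0
```

move_arm:
  increments:
    - {"xyz": [0,0,10],"roll": 0,"grip": 50}
    - {"xyz": [0,0,15],"roll": 0,"grip": 50}
    - {"xyz": [0,0,13],"roll": 0,"grip": 50}
    - {"xyz": [0,0,6],"roll": 0,"grip": 50}
    - {"xyz": [0,0,0],"roll": 0,"grip": 50}

```text
time_s: 15.07
position: [0.5117, -0.0147, 0.129]
tcp_rot: [[-0.996, -0.094, -0.007], [-0.094, 0.996, 0.002], [0.007, 0.002, -1.0]]
force: [0.3, 0.2, -0.3]
opening: 0.503
grasp_force: 0.0
```

move_arm:
  increments:
    - {"xyz": [0,0,0],"roll": 0,"grip": 50}
    - {"xyz": [0,0,0],"roll": 0,"grip": 50}

```text
time_s: 15.23
position: [0.5147, -0.0153, 0.1317]
tcp_rot: [[-0.996, -0.094, -0.0], [-0.094, 0.996, 0.0], [0.0, 0.0, -1.0]]
force: [0.3, 0.2, 0.8]
opening: 0.5
grasp_force: 0.0
```

move_arm:
  increments:
    - {"xyz": [0,0,0],"roll": 0,"grip": 0}
    - {"xyz": [0,0,0],"roll": 0,"grip": 0}
    - {"xyz": [0,0,0],"roll": 0,"grip": 0}
    - {"xyz": [0,0,0],"roll": 0,"grip": 0}
    - {"xyz": [0,0,0],"roll": 0,"grip": 0}

```text
time_s: 15.65
position: [0.5152, -0.0152, 0.1321]
tcp_rot: [[-0.996, -0.094, 0.001], [-0.094, 0.996, -0.0], [-0.001, -0.0, -1.0]]
force: [0.2, 1.2, 1.2]
opening: 0.293
grasp_force: 30.0
```

```bash
python3 -c "
import numpy as np
t=np.append(np.linspace(1.82,0.12,18),[.05,0,-.05,-.1])
x=80*np.cos(t); z=-80*np.sin(t)
for a in zip(t[1:],np.diff(x),np.diff(z)): print(np.round(a,2))"
```

```text
[ 1.72  7.84 -1.58]
[ 1.62  7.96 -0.79]
[1.52 8.   0.01]
[1.42 7.96 0.8 ]
[1.32 7.84 1.59]
[1.22 7.64 2.37]
[1.12 7.36 3.12]
[1.02 7.01 3.84]
[0.92 6.6  4.52]
[0.82 6.11 5.16]
[0.72 5.57 5.74]
[0.62 4.97 6.27]
[0.52 4.32 6.73]
[0.42 3.62 7.13]
[0.32 2.89 7.46]
[0.22 2.13 7.71]
[0.12 1.35 7.88]
[0.05 0.48 5.58]
[0.  0.1 4. ]
[-0.05 -0.1   4.  ]
[-0.1  -0.3   3.99]
```

Gripped (opening 0.293 × 87 ≈ 25.5 mm). Next I'm leading it round.

move_arm:
  increments:
    - {"xyz": [7.8,0,-1.6],"roll": 0,"grip": 0}
    - {"xyz": [8,0,-0.8],"roll": 0,"grip": 0}
    - {"xyz": [8,0,0],"roll": 0,"grip": 0}
    - {"xyz": [8,0,0.8],"roll": 0,"grip": 0}
    - {"xyz": [7.8,0,1.6],"roll": 0,"grip": 0}

```text
time_s: 16.07
position: [0.4779, -0.0188, 0.1338]
tcp_rot: [[-0.996, -0.093, 0.008], [-0.093, 0.996, -0.0], [-0.008, -0.001, -1.0]]
force: [1.2, 3.8, 12.4]
opening: 0.288
grasp_force: 30.0
```

move_arm:
  increments:
    - {"xyz": [0,0,0],"roll": 0,"grip": 0}

```text
time_s: 16.15
position: [0.4754, -0.019, 0.1334]
tcp_rot: [[-0.996, -0.094, 0.003], [-0.094, 0.996, -0.001], [-0.003, -0.001, -1.0]]
force: [-1.4, 2.3, 10.7]
opening: 0.291
grasp_force: 30.0
```

move_arm:
  increments:
    - {"xyz": [7.6,0,1.6],"roll": 0,"grip": 0}
    - {"xyz": [7.4,0,3.1],"roll": 0,"grip": 0}
    - {"xyz": [7,0,3.8],"roll": 0,"grip": 0}
    - {"xyz": [6.6,0,4.5],"roll": 0,"grip": 0}
    - {"xyz": [6.1,0,5.2],"roll": 0,"grip": 0}

```text
time_s: 16.57
position: [0.4392, -0.0224, 0.1145]
tcp_rot: [[-0.995, -0.095, -0.001], [-0.095, 0.995, -0.001], [0.001, -0.001, -1.0]]
force: [-3.4, -0.5, 8.3]
opening: 0.288
grasp_force: 30.0
```

move_arm:
  increments:
    - {"xyz": [0,0,0],"roll": 0,"grip": 0}

```text
time_s: 16.65
position: [0.4381, -0.0224, 0.1136]
tcp_rot: [[-0.995, -0.095, -0.004], [-0.095, 0.995, -0.001], [0.004, -0.0, -1.0]]
force: [-4.3, -2.9, 6.0]
opening: 0.29
grasp_force: 30.0
```

move_arm:
  increments:
    - {"xyz": [6,0,5.4],"roll": 0,"grip": 0}
    - {"xyz": [5.2,0,6.2],"roll": 0,"grip": 0}
    - {"xyz": [4.4,0,6.7],"roll": 0,"grip": 0}
    - {"xyz": [3.6,0,7.1],"roll": 0,"grip": 0}
    - {"xyz": [0,0,0],"roll": 0,"grip": 0}

```text
time_s: 17.07
position: [0.4194, -0.0241, 0.0875]
tcp_rot: [[-0.996, -0.095, -0.004], [-0.095, 0.996, 0.0], [0.004, 0.001, -1.0]]
force: [-5.9, -3.6, 3.2]
opening: 0.29
grasp_force: 30.0
```

move_arm:
  increments:
    - {"xyz": [2.9,0,7.4],"roll": 0,"grip": 0}
    - {"xyz": [2.1,0,7.7],"roll": 0,"grip": 0}
    - {"xyz": [0,0,0],"roll": 0,"grip": 0}

```text
time_s: 17.32
position: [0.4145, -0.0245, 0.0724]
tcp_rot: [[-0.995, -0.095, -0.005], [-0.095, 0.995, 0.001], [0.005, 0.001, -1.0]]
force: [-4.5, -4.5, 0.5]
opening: 0.287
grasp_force: 30.0
```

move_arm:
  increments:
    - {"xyz": [1.3,0,6],"roll": 0,"grip": 0}
    - {"xyz": [0.8,0,5],"roll": 0,"grip": 0}
    - {"xyz": [0,0,0],"roll": 0,"grip": 0}

```text
time_s: 17.57
position: [0.4128, -0.0247, 0.0615]
tcp_rot: [[-0.996, -0.095, -0.004], [-0.095, 0.996, 0.001], [0.004, 0.001, -1.0]]
force: [-5.2, -4.3, 0.9]
opening: 0.287
grasp_force: 30.0
```

move_arm:
  increments:
    - {"xyz": [0.2,0,2],"roll": 0,"grip": 0}
    - {"xyz": [0,0,0],"roll": 0,"grip": 0}

```text
time_s: 17.73
position: [0.4126, -0.0247, 0.0598]
tcp_rot: [[-0.995, -0.095, -0.004], [-0.095, 0.995, 0.001], [0.004, 0.001, -1.0]]
force: [-5.3, -4.3, 1.0]
opening: 0.286
grasp_force: 30.0
```

move_arm:
  increments:
    - {"xyz": [0.1,0,1.5],"roll": 0,"grip": 0}
    - {"xyz": [0,0,0],"roll": 0,"grip": 0}

```text
time_s: 17.9
position: [0.4125, -0.0247, 0.0584]
tcp_rot: [[-0.995, -0.095, -0.004], [-0.095, 0.995, 0.001], [0.004, 0.001, -1.0]]
force: [-4.5, -5.4, 0.8]
opening: 0.288
grasp_force: 30.0
```

move_arm:
  increments:
    - {"xyz": [0,0,1],"roll": 0,"grip": 0}
    - {"xyz": [0,0,0],"roll": 0,"grip": 0}

```text
time_s: 18.07
position: [0.4125, -0.0247, 0.0575]
tcp_rot: [[-0.995, -0.095, -0.004], [-0.095, 0.995, 0.001], [0.004, 0.001, -1.0]]
force: [-5.4, -4.7, 1.2]
opening: 0.288
grasp_force: 30.0
```

move_arm:
  increments:
    - {"xyz": [0,0,1],"roll": 0,"grip": 0}
    - {"xyz": [0,0,0],"roll": 0,"grip": 0}

```text
time_s: 18.23
position: [0.4125, -0.0247, 0.0565]
tcp_rot: [[-0.995, -0.095, -0.004], [-0.095, 0.995, 0.001], [0.004, 0.001, -1.0]]
force: [-5.2, -4.6, 1.0]
opening: 0.292
grasp_force: 30.0
```

move_arm:
  increments:
    - {"xyz": [0,0,1],"roll": 0,"grip": 0}
    - {"xyz": [0,0,0],"roll": 0,"grip": 0}

```text
time_s: 18.4
position: [0.4124, -0.0247, 0.0555]
tcp_rot: [[-0.995, -0.095, -0.004], [-0.095, 0.995, 0.001], [0.004, 0.001, -1.0]]
force: [-4.2, -4.9, 2.1]
opening: 0.287
grasp_force: 30.0
```

move_arm:
  increments:
    - {"xyz": [0,0,0.7],"roll": 0,"grip": 0}
    - {"xyz": [0,0,0],"roll": 0,"grip": 0}

```text
time_s: 18.57
position: [0.4124, -0.0247, 0.0548]
tcp_rot: [[-0.995, -0.095, -0.004], [-0.095, 0.995, 0.001], [0.004, 0.001, -1.0]]
force: [-4.6, -5.3, 1.5]
opening: 0.29
grasp_force: 30.0
```

move_arm:
  increments:
    - {"xyz": [0,0,0.7],"roll": 0,"grip": 0}
    - {"xyz": [0,0,0],"roll": 0,"grip": 0}

```text
time_s: 18.73
position: [0.4124, -0.0247, 0.0541]
tcp_rot: [[-0.995, -0.095, -0.004], [-0.095, 0.995, 0.001], [0.004, 0.001, -1.0]]
force: [-5.7, -4.3, 1.7]
opening: 0.284
grasp_force: 30.0
```

move_arm:
  increments:
    - {"xyz": [0,0,0.6],"roll": 0,"grip": 0}
    - {"xyz": [0,0,0],"roll": 0,"grip": 0}

```text
time_s: 18.9
position: [0.4125, -0.0247, 0.0536]
tcp_rot: [[-0.995, -0.095, -0.004], [-0.095, 0.995, 0.001], [0.004, 0.001, -1.0]]
force: [-4.3, -5.7, 2.5]
opening: 0.286
grasp_force: 30.0
```

move_arm:
  increments:
    - {"xyz": [0,0,0.6],"roll": 0,"grip": 0}
    - {"xyz": [0,0,0],"roll": 0,"grip": 0}

```text
time_s: 19.07
position: [0.4124, -0.0247, 0.0529]
tcp_rot: [[-0.995, -0.095, -0.004], [-0.095, 0.995, 0.001], [0.004, 0.001, -1.0]]
force: [-5.0, -3.5, 2.0]
opening: 0.285
grasp_force: 30.0
```

move_arm:
  increments:
    - {"xyz": [0,0,0.6],"roll": 0,"grip": 0}
    - {"xyz": [0,0,0],"roll": 0,"grip": 0}

```text
time_s: 19.23
position: [0.4124, -0.0247, 0.0523]
tcp_rot: [[-0.995, -0.095, -0.004], [-0.095, 0.995, 0.001], [0.004, 0.001, -1.0]]
force: [-5.5, -4.6, 3.3]
opening: 0.287
grasp_force: 30.0
```

move_arm:
  increments:
    - {"xyz": [0,0,0.6],"roll": 0,"grip": 0}
    - {"xyz": [0,0,0],"roll": 0,"grip": 0}

```text
time_s: 19.4
position: [0.4125, -0.0247, 0.0518]
tcp_rot: [[-0.995, -0.095, -0.004], [-0.095, 0.995, 0.001], [0.004, 0.001, -1.0]]
force: [-4.5, -4.4, 1.1]
opening: 0.284
grasp_force: 30.0
```

move_arm:
  increments:
    - {"xyz": [0,0,0.6],"roll": 0,"grip": 0}
    - {"xyz": [0,0,0],"roll": 0,"grip": 0}

```text
time_s: 19.57
position: [0.4125, -0.0247, 0.0511]
tcp_rot: [[-0.995, -0.095, -0.004], [-0.095, 0.995, 0.001], [0.004, 0.001, -1.0]]
force: [-4.8, -4.7, 2.6]
opening: 0.288
grasp_force: 30.0
```

move_arm:
  increments:
    - {"xyz": [0,0,0.6],"roll": 0,"grip": 0}
    - {"xyz": [0,0,0],"roll": 0,"grip": 0}

```text
time_s: 19.73
position: [0.4125, -0.0247, 0.0506]
tcp_rot: [[-0.995, -0.095, -0.004], [-0.095, 0.995, 0.001], [0.004, 0.001, -1.0]]
force: [-4.9, -5.4, 2.5]
opening: 0.285
grasp_force: 30.0
```

```bash
python3 look.py w10|head -1; python3 rel.py w10 37.3|head -4; python3 - <<'E'
import numpy as np
w=np.load('w10.npz')['w'].reshape(-1,3);w=w[np.isfinite(w).all(1)]*1000
a=np.radians(5.45);d=w[:,:2]-[435.2,-21.7];u=d@[np.cos(a),np.sin(a)];v=d@[-np.sin(a),np.cos(a)];z=w[:,2]
m=(abs(v)<12)&(u>-45)&(u<70)&(z>40)&(z<100)
for k in range(-45,70,5):
    s=m&(u>=k)&(u<k+5)
    if s.sum()>3: print(k,s.sum(),np.percentile(z[s],[5,50,95]).round(1))
E
```

```text
[ 0.4125 -0.0247  0.0506] [-4.8652 -5.4188  2.5462] 0.28495444598127156
plate 3938 u [-40.9  69.4] v [-38.7  38. ] z 7.0
walltop 1600 u [-34.5 -19. ] v [-27.3  26.6] z 30.6
foot 1270 u [-25.6  -7.8] v [-13.3  13.1] z 37.1
foottop 1090 u [-25.6  -7.7] v [-13.2  13.1] z 37.1
-30 646 [70.8 75.6 78.5]
-25 316 [77.  78.7 80. ]
-20 425 [40.8 48.6 55.9]
-10 25 [77.2 77.7 78.6]
-5 272 [76.  77.3 78.3]
0 285 [75.1 77.2 78. ]
5 260 [76.  77.1 78. ]
10 180 [75.6 76.9 77.8]
```

View pics/w10.png

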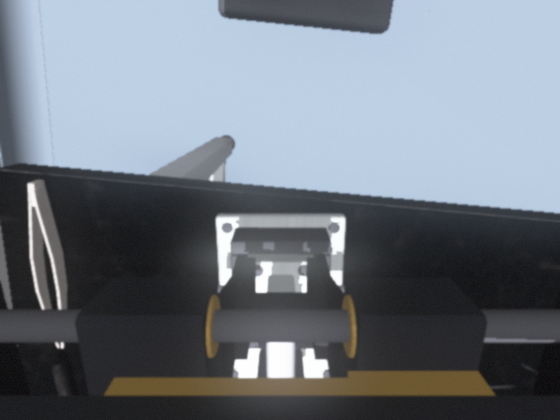

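The clamp is nearly level: the arm top is at z≈78 mm and the handle at (283,290). I'm pressing the last bit.

move_arm:
  increments:
    - {"xyz": [0,0,0.6],"roll": 0,"grip": 0}
    - {"xyz": [0,0,0],"roll": 0,"grip": 0}

```text
time_s: 19.95
position: [0.4125, -0.0247, 0.05]
tcp_rot: [[-0.995, -0.095, -0.004], [-0.095, 0.995, 0.001], [0.004, 0.001, -1.0]]
force: [-5.3, -4.2, 2.7]
opening: 0.295
grasp_force: 30.0
```

move_arm:
  increments:
    - {"xyz": [0,0,0.6],"roll": 0,"grip": 0}
    - {"xyz": [0,0,0],"roll": 0,"grip": 0}

```text
time_s: 20.12
position: [0.4126, -0.0247, 0.0496]
tcp_rot: [[-0.995, -0.095, -0.004], [-0.095, 0.995, 0.0], [0.004, 0.001, -1.0]]
force: [-5.4, -5.1, 6.5]
opening: 0.284
grasp_force: 30.0
```

move_arm:
  increments:
    - {"xyz": [0,0,0.6],"roll": 0,"grip": 0}
    - {"xyz": [0,0,0],"roll": 0,"grip": 0}

```text
time_s: 20.28
position: [0.4126, -0.0247, 0.0492]
tcp_rot: [[-0.995, -0.095, -0.004], [-0.095, 0.995, 0.0], [0.004, 0.001, -1.0]]
force: [-5.6, -4.2, 8.9]
opening: 0.289
grasp_force: 30.0
```

move_arm:
  increments:
    - {"xyz": [0,0,0.5],"roll": 0,"grip": 0}
    - {"xyz": [0,0,0],"roll": 0,"grip": 0}
    - {"xyz": [0,0,0],"roll": 0,"grip": 0}

```text
time_s: 20.53
position: [0.4126, -0.0247, 0.049]
tcp_rot: [[-0.995, -0.095, -0.003], [-0.095, 0.995, 0.0], [0.003, 0.001, -1.0]]
force: [-6.4, -4.4, 10.7]
opening: 0.291
grasp_force: 30.0
```

move_arm:
  increments:
    - {"xyz": [0,0,0],"roll": 0,"grip": 50}
    - {"xyz": [0,0,0],"roll": 0,"grip": 50}
    - {"xyz": [0,0,0],"roll": 0,"grip": 50}
    - {"xyz": [0,0,0],"roll": 0,"grip": 50}
    - {"xyz": [0,0,0],"roll": 0,"grip": 50}

```text
time_s: 20.95
position: [0.4149, -0.0247, 0.0481]
tcp_rot: [[-0.996, -0.094, 0.0], [-0.094, 0.996, -0.0], [-0.0, -0.0, -1.0]]
force: [0.0, 0.4, -0.4]
opening: 0.486
grasp_force: 0.0
```

move_arm:
  increments:
    - {"xyz": [0,0,-10],"roll": 0,"grip": 50}
    - {"xyz": [0,0,-25],"roll": 0,"grip": 50}
    - {"xyz": [0,0,-35],"roll": 0,"grip": 50}
    - {"xyz": [0,0,-35],"roll": 0,"grip": 50}
    - {"xyz": [0,0,-15],"roll": 0,"grip": 50}

```text
time_s: 21.37
position: [0.4161, -0.0251, 0.1714]
tcp_rot: [[-0.996, -0.094, 0.005], [-0.094, 0.996, -0.002], [-0.005, -0.002, -1.0]]
force: [0.5, -1.1, -1.0]
opening: 0.503
grasp_force: 0.0
```

move_arm:
  increments:
    - {"xyz": [0,0,-10],"roll": 0,"grip": 50}
    - {"xyz": [0,0,0],"roll": 0,"grip": 50}
    - {"xyz": [0,0,0],"roll": 0,"grip": 50}

```text
time_s: 21.62
position: [0.4146, -0.0247, 0.1784]
tcp_rot: [[-0.996, -0.094, 0.001], [-0.094, 0.996, -0.0], [-0.001, -0.0, -1.0]]
force: [0.6, -0.2, 0.5]
opening: 0.504
grasp_force: 0.0
```

```bash
python3 look.py w11|head -1; python3 rel.py w11 37.3|head -4; python3 - <<'E'
import numpy as np
w=np.load('w11.npz')['w'].reshape(-1,3);w=w[np.isfinite(w).all(1)]*1000
a=np.radians(5.45);d=w[:,:2]-[435.2,-21.7];u=d@[np.cos(a),np.sin(a)];v=d@[-np.sin(a),np.cos(a)];z=w[:,2]
m=(abs(v)<6)&(u>-45)&(u<70)&(z>40)&(z<100)
for k in range(-45,70,5):
    s=m&(u>=k)&(u<k+5)
    if s.sum()>3: print(k,s.sum(),np.percentile(z[s],[5,50,95]).round(1))
E
```

```text
[ 0.4146 -0.0247  0.1784] [ 0.5544 -0.231   0.5355] 0.5037345202245674
plate 3139 u [-40.6  69.2] v [-39.   38.1] z 7.0
walltop 1041 u [-34.2  -0.2] v [-34.2  34.1] z 30.6
foot 622 u [-25.6   1.6] v [-18.4  17.4] z 37.0
foottop 537 u [-25.6   1.6] v [-18.4  17.3] z 37.1
-30 62 [73.4 76.  78. ]
-25 118 [77.5 79.3 80.7]
-20 99 [41.6 79.3 80.6]
-15 86 [76.  77.2 78. ]
-10 94 [76. 77. 78.]
-5 91 [76.  76.9 78. ]
0 86 [75.9 77.  78. ]
5 89 [75.8 76.9 77.9]
10 80 [75.6 76.9 77.8]
15 91 [75.5 76.9 77.8]
20 84 [75.9 76.9 78.1]
25 87 [75.6 76.8 77.9]
30 81 [75.5 76.6 77.7]
35 86 [75.5 76.6 77.8]
40 76 [75.5 76.5 77.5]
45 80 [75.2 76.6 77.4]
50 94 [75.4 76.7 78.6]
55 83 [77.3 78.9 80.3]
```

View pics/w11.png

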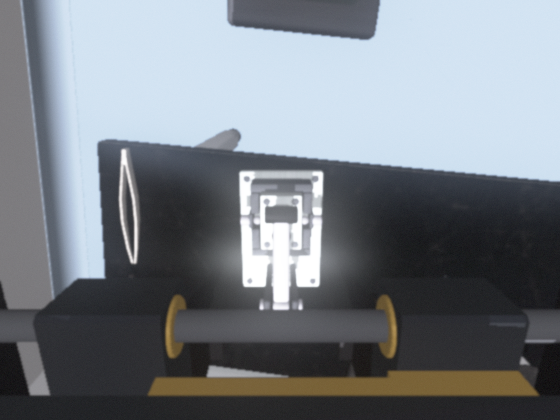

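The clamp arm lies level over the web, with its handle at (281,213) and its hinge at (281,305). The casting is down in the pocket, and the robot is clear. That was my eleventh picture, one more than the ten allowed. I'm handing in without looking again.

```bash
python3 -c "
from rig import bot
print(bot.hand_in())"
```

```text
the job is handed in; nothing more can be done
None
```

The job is handed in, with no verdict returned: the casting is home (held at about 18–19 N on the solid floor for over half a second), the clamp is closed on its web and the arm is clear at about 22 s; I never felt the plungers' stop or drag on the way down, did not re-check the bystanders, and viewed 11 pictures where 10 were allowed.

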